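# Change the tin roller's gear through its gate

## Robot

A 6-joint arm with a two-finger parallel gripper is mounted at the origin on the work surface. World frame = base frame: x ahead of the robot, y to its left, z up, the work surface at z = 0. Lengths are in m, angles in rad, forces in N, time in s.
With the tool pointing down it reaches from about 0.35 to 0.925 m from the base axis. Payload 6.4 kg.
Tool frame: the origin (TCP) lies on the centre line of the jaws, within the pads' length; the fingertips stand bot.nose_length ahead of it and the grasp point (between the pads) is the TCP (bot.nose_length is the distance from the TCP to the fingertips, in m); z points along the fingers, y is the line along which they close (so a half turn about z gives the same grasp; the last joint's range is limited). The gripper opens to 85 mm and grips with 20 to 120 N. Pads are 22 mm wide; open, the fingers measure 114 mm over their backs; the gripper's body (76 mm by 85 mm) begins 54 mm behind the grasp point. The pads swing forward as they close: fully open they stand 13 mm farther back than shut.
Start: joints at [1.172, 0.245, 1.558, -0, 1.339, -0.174], TCP at [0.145, 0.634, 0.212] pointing down, gripper open.
Joint ranges: [-3.13, 3.13], [-1.02, 2.26], [0.13, 2.54], [-0.95, 4.09], [0.21, 2.88], [-2.74, 2.74]. Speed limits (rad/s): [2.57, 2.57, 3.14, 3.14, 3.14, 3.14].

## Interface

Orientations are given as a unit quaternion [w, x, y, z].
In Python, from rig import bot, cams gives the robot as it stands.
- The arm moves only by the shell command python3 -m crank 'ROWS' [FORCE]. ROWS is JSON, a list of rows, each a list of 7 numbers: the turn, a rotation vector about the tool's x, y, z in rad, then the shift along the tool's x, y, z in m, then the opening, from -1 (shut) to 1 (fully open). In form: [[rx, ry, rz, x, y, z, claw], ...]. A call has 1 to 10 rows; each row shifts and turns the commanded pose from where the row before left it, along the tool's axes as they then stand; what a row does not reach is not made up. A row lasts 1/10 s, in which the tool goes at most 50 mm and 8.59 degrees, less where a joint would pass 70% of its speed; a pose out of reach is approached as far as the arm can. A call with a gripper value outside its range is refused whole. The fingers move at their own pace and stop on an object; FORCE is the grip in N (left out, the last holds). Time passes only in rows, so rows that do not move let the fingers close. It gives the time, the measured TCP pose, the force, the opening and the grip force at its end, in the units of the state.
- bot.state(): the state, without advancing time (a new reading comes with each control period).
- cams.snapshot(name): name is "scene" or "top" or "wrist"; returns a dict with "frame" (400x640x3 uint8, blue, green, red), "vertical_fov" (degrees; the focal length in pixels is half the picture's height over the tangent of half this angle, whatever the lens; pixels are square), "cx", "cy" (the principal point, pixels), "R" (3x3) and "t" (3): a world point X has camera coordinates R X + t. Camera axes: x right, y down, z forward; pixel columns grow to the right and rows downward; lengths in m; the calibration is good to about 2 mm. A picture is of the moment at which its call begins. There is no depth.
- bot.hand_in(): hands the job in; it is judged then, once.
The state is a dict: "t": time; "qpos": joint angles; "joint_velocities": joint speeds; "joint_efforts": joint torques, N m; "eef_pos": TCP position; "eef_rot": TCP orientation; "force": force on the tool from outside, world axes, zero at the start; "wrist_torque": the same for the moment, N m; "opening": opening from 0.0 (shut) to 1.0 (fully open); "grip_force": force on a finger pad.
Only numpy, scipy, OpenCV 4.12 (cv2) and the standard library are available. Lean on these libraries where they do the work, as an engineer would, in place of code of your own. Each camera call takes 0.05 s, during which the arm holds its last target. There are 200 camera calls.

## Task

Change gear on the bench tin roller: with the gripper shut, push its lever with the outside of the fingers along the gate, through the crossway, and fully home into the corner slot marked by the T-handled plug. Push gently, without pinching or forcing the lever, leave it there and let go of it, and leave the other things on the bench where they are.

Things in the scene. Friction and masses are not known exactly. Their poses are not given: they have to be found in the camera images.
- roller: bench tin roller, fixed: grey gearbox housing 240 x 280 mm (x, y), top 110 mm above the bench, with the gate plate and lever on it. Rubber rollers carrying a white tin (top 149 mm above the bench) reach from it along +y to y = 340 mm. Origin: on the bench under the gate's centre; at yaw 0 its x points away from the robot, y to the robot's left; yaw up to 0.4 rad either way
- gate (a point): centre of the aluminium gate plate (190 x 160 mm), on its top, 120 mm above the bench; axes as the roller's. Three parallel legs run along x, at y = -30, 0 and +30 mm, with a slot at both ends; one crossway along y at x = 0 joins them midway. The lever's 10 mm shaft has 3 mm play each way in legs and crossway (corners rounded) and changes leg only at the crossway
- knob (a point): centre of the lever's black knob, a cylinder 30 mm across, 40 mm high, on a 10 mm shaft tilting about a pivot 20 mm above the bench under the gate's centre, 180 mm from the knob's centre. Upright it is 200 mm above the bench; home in a corner slot at about x = +-47, y = +-50 mm from the gate's centre, 187 mm above the bench. 1 to 3 N moves it; no spring: it stays where left
- side_lean (a joint): sideways lean of the lever (rad): 0 in the middle leg, about +0.29 in the leg at +y of the gate, -0.29 in the leg at -y; stops at +-0.305. Starts within 0.02 of 0
- shift (a joint): lean of the lever along the legs (rad): 0 at the crossway, +0.263 at the stop at the +x ends of the legs, -0.263 at the stop at the -x ends. Starts anywhere between -0.25 and +0.25
- plug: T-handled black plug fixed on the gate plate beside the wanted slot: 20 mm foot disc, stem, 48 x 13 mm crossbar along y (the gate's), top 28 mm above the plate. Origin: centre of its underside. It is at x = +-72, y = +-48 mm from the gate's centre, beside one of the four corner slots; flat black caps 20 mm across, 4 mm high are at the other three
- pot: loose bystander, leave alone: white jar 38 mm across, 45 mm high, on the housing's top face near its corner at +x, -y of the roller; origin under its centre
- tape: loose bystander, leave alone: roll of tape 100 mm across, 25 mm high, flat on the bench at the housing's -y side; origin under its centre
- screwdriver: loose bystander, leave alone: screwdriver 180 mm long, lying on the bench between robot and housing
- filler_tin: loose bystander, leave alone: tin 90 mm across, 60 mm high, on the bench to the robot's right; origin under its centre
- scraper: loose bystander, leave alone: scraper 200 mm long, lying on the bench to the robot's right
- hardener: loose bystander, leave alone: white bottle 50 mm across, 110 mm high, on the bench to the robot's right; origin under its centre
- solvent_can: loose bystander, leave alone: metal can 70 x 110 mm, 196 mm high over its handle, on the bench to the robot's left; origin under its centre

How it is judged:
By the outcome, as a careful person would: the job done as asked, in the order asked, and still so for the second after the job is handed in, with the robot touching nothing.
It also fails if it takes over 72 s, if anything falls off the work surface, if the arm or the gripper's body presses on something with over 40 N, if the wrist force passes 120 N, or if a joint passes its speed limit or range.

## Working session

There is one attempt and no reset: what is moved stays moved. The work goes in short steps, Python scripts to look and compute and a shell command to move; the robot and the scene stay as the last step left them, time stands still between calls to the robot, and variables do not carry over. Pictures are saved under pics/ and viewed, at most 10 in all, crops included, and the job is handed in when it is done.

```bash
ls; mkdir -p pics; python3 - <<'E'
from rig import bot,cams
import cv2,numpy as np
print(bot.nose_length,bot.state())
for n in("scene","top"):
    s=cams.snapshot(n);cv2.imwrite(f"pics/{n}0.png",s["frame"]);print(n,s["vertical_fov"],s["cx"],s["cy"],np.round(s["R"],4).tolist(),s["t"])
E
```

```text
pics
0.019 {'t': 0.0, 'qpos': array([ 1.17185919e+00,  2.45812912e-01,  1.55900462e+00, -5.15434526e-05,
        1.33869745e+00, -1.74130727e-01]), 'joint_velocities': array([ 0.00015026,  0.00117557, -0.00083716, -0.00174566, -0.00070249,
        0.00169247]), 'joint_efforts': array([ 7.14001726e-05, -4.29496658e+01, -3.26138413e+01, -3.74240278e-05,
        5.22289003e-03,  7.00303442e-07]), 'eef_pos': array([0.1446903 , 0.63308414, 0.21058615]), 'eef_rot': array([-2.47599650e-04,  1.12160696e-01,  9.93689616e-01, -9.29061171e-04]), 'force': array([0.2956419 , 0.94627373, 0.03639147]), 'wrist_torque': array([0.00451714, 0.02148158, 0.0182405 ]), 'grip_force': 0.0, 'opening': 0.9982630338642269}
scene 46.854117247041714 329.52588638087184 202.70430605724573 [[0.0053, 0.9999, -0.0164], [0.7917, -0.0142, -0.6108], [-0.6109, -0.0097, -0.7916]] [ 0.00723702 -0.35397033  2.07668225]
top 45.192005863623145 322.4666821271782 196.01023783838534 [[-0.0063, -0.9999, 0.0123], [-0.9866, 0.0042, -0.1632], [0.1632, -0.0132, -0.9865]] [-0.01027158  0.58644248  1.75400785]
```

View pics/top0.png

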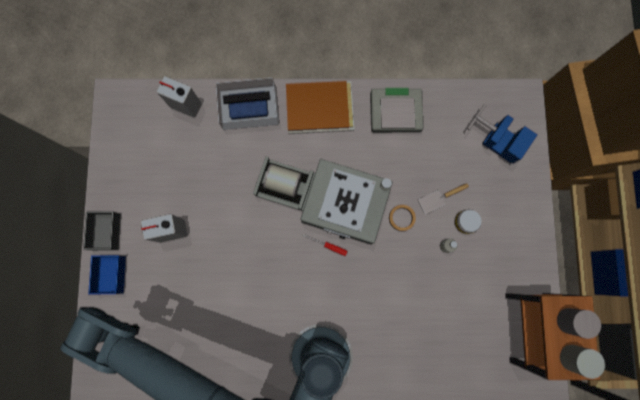

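View pics/scene0.png

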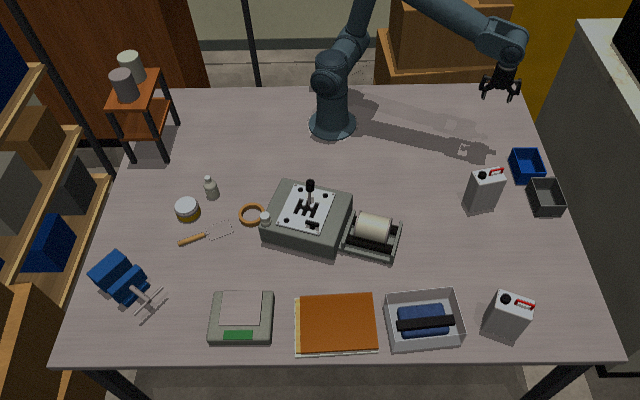

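The top view shows the housing around (347,202) with the plug at about (340,176). In the scene view the plug is at (312,225) and the knob at (310,185), so the plug is at the +x, +y corner. Next I measure.

```bash
cat > h.py <<'E'
import numpy as np,cv2
from rig import bot,cams
def snap(n):
    s=cams.snapshot(n);s["f"]=200/np.tan(np.radians(s["vertical_fov"])/2);s["R"]=np.array(s["R"]);s["t"]=np.array(s["t"]);return s
def ray(s,u,v):
    c=-s["R"].T@s["t"];d=s["R"].T@np.array([(u-s["cx"])/s["f"],(v-s["cy"])/s["f"],1]);return c,d
def onz(s,u,v,z):
    c,d=ray(s,u,v);return c+d*(z-c[2])/d[2]
def proj(s,X):
    p=s["R"]@np.array(X)+s["t"];return p[:2]/p[2]*s["f"]+[s["cx"],s["cy"]]
E
python3 - <<'E'
from h import *
S={n:snap(n) for n in("top","scene")}
out=[]
for n,(x0,y0,x1,y1) in dict(top=(300,150,400,250),scene=(255,170,355,270)).items():
    f=S[n]["frame"];out.append(cv2.resize(f[y0:y1,x0:x1],None,fx=4,fy=4,interpolation=cv2.INTER_CUBIC))
    g=f[y0:y1,x0:x1].astype(int)
    m=((g.min(2)>(165))*255).astype(np.uint8)
    m=cv2.morphologyEx(m,cv2.MORPH_CLOSE,np.ones((5,5)))
    c=max(cv2.findContours(m,0,1)[0],key=cv2.contourArea)+np.array([x0,y0])
    W=np.array([onz(S[n],*p[0],.12)[:2] for p in c],np.float32)
    print(n,cv2.contourArea(c),cv2.minAreaRect(W*1000), g.max((0,1)))
cv2.imwrite("pics/c1.png",np.hstack(out))
E
```

```text
Traceback (most recent call last):
ValueError: max() iterable argument is empty
```

```bash
python3 - <<'E'
from h import *
S={n:snap(n) for n in("top","scene")}
out=[]
for n,(x0,y0,x1,y1),p in (("top",(300,150,400,250),(332,205)),("scene",(255,170,355,270),(300,220))):
    f=S[n]["frame"];g=f[y0:y1,x0:x1]
    out.append(cv2.resize(g,None,fx=4,fy=4,interpolation=cv2.INTER_CUBIC))
    print(n,"plate px",f[p[1],p[0]],"bench",f[245,310],np.percentile(g.min(2),[50,80,90,95,99]))
    for th in (110,125,140,155):
        m=((g.min(2)>th)*255).astype(np.uint8)
        m=cv2.morphologyEx(m,cv2.MORPH_OPEN,np.ones((2,2)))
        for c in cv2.findContours(m,0,1)[0]:
            if cv2.contourArea(c)<500: continue
            c=c+np.array([x0,y0])
            W=np.array([onz(S[n],*q[0],.12)[:2] for q in c],np.float32)
            print(n,th,cv2.contourArea(c),cv2.boundingRect(c),cv2.minAreaRect(W*1000))
cv2.imwrite("pics/c1.png",np.hstack(out))
E
```

```text
top plate px [155 150 145] bench [117 118 124] [115. 121. 144. 145. 146.]
top 110 540.5 (300, 223, 71, 27) ((430.5484924316406, -55.618988037109375), (248.29147338867188, 92.23686981201172), 89.67619323730469)
top 110 2476.0 (318, 168, 60, 66) ((562.0372314453125, -101.52349853515625), (174.25193786621094, 202.45516967773438), 72.18274688720703)
top 110 2701.5 (300, 150, 100, 100) ((564.2086181640625, -112.12420654296875), (362.5788879394531, 361.0820617675781), 89.8254623413086)
top 125 2113.5 (320, 170, 56, 61) ((559.1620483398438, -103.20122528076172), (160.6379852294922, 190.79608154296875), 72.38530731201172)
top 140 1705.0 (321, 175, 53, 55) ((558.59765625, -103.26753234863281), (153.78822326660156, 182.36642456054688), 72.09469604492188)
scene plate px [168 164 162] bench [50 55 52] [113. 125. 162. 165. 169.]
scene 110 1315.5 (255, 227, 100, 43) ((725.6954956054688, -97.66632080078125), (337.94537353515625, 164.77281188964844), 89.1651382446289)
scene 110 1463.5 (277, 185, 59, 50) ((563.5391845703125, -89.5295181274414), (160.94256591796875, 193.1487579345703), 72.14464569091797)
scene 110 1833.5 (255, 170, 100, 40) ((473.783447265625, -104.45826721191406), (375.8316345214844, 185.08096313476562), 88.85897827148438)
scene 125 1247.0 (278, 185, 57, 50) ((563.7752685546875, -88.99748229980469), (159.6780242919922, 189.60020446777344), 72.09994506835938)
scene 140 1217.0 (278, 185, 57, 49) ((563.85302734375, -88.86906433105469), (159.25242614746094, 189.11798095703125), 72.14710235595703)
scene 155 1060.5 (279, 186, 55, 48) ((563.9758911132812, -88.84039306640625), (156.47853088378906, 186.14646911621094), 72.17411804199219)
```

View pics/c1.png

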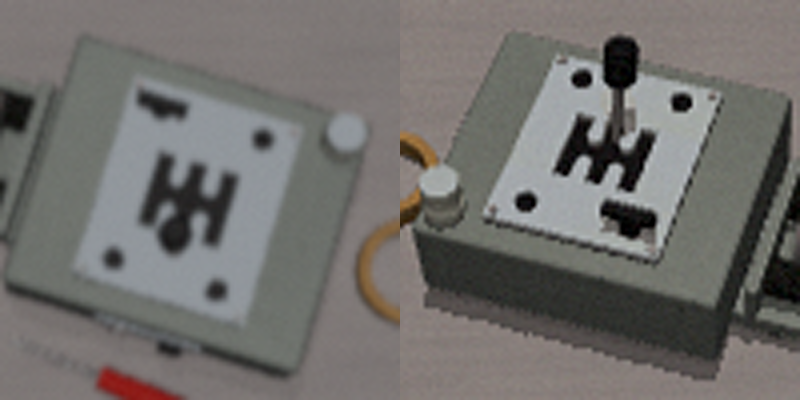

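The crops show the plug beside the +x, +y slot (plug at top-view pixel (340,176)). The lever is in the middle leg at about -x, and the pot is at the +x, -y corner. The two views disagree by about 14 mm in y, so I check the calibration against the robot itself.

```bash
python3 - <<'E'
from h import *
S={n:snap(n) for n in("top","scene","wrist")}
p=bot.state()["eef_pos"]
for n in("top","scene"):
    s=S[n];print(n,s["f"],"cam at",-s["R"].T@s["t"],"base",proj(s,[0,0,0]),"tip",proj(s,p-[0,0,.019+.0]),"plate scene-est",proj(s,[.5638,-.089,.12]),proj(s,[.5588,-.1032,.12]))
a=cv2.resize(S["scene"]["frame"][60:140,310:390],(400,400));b=cv2.resize(S["scene"]["frame"][40:120,460:540],(400,400))
cv2.imwrite("pics/c2.png",np.hstack([a,b]))
cv2.imwrite("pics/top2.png",cv2.resize(S["top"]["frame"][270:400,60:390],(800,315)))
E
```

```text
top 480.5636318525507 cam at [0.29233673 0.01040827 1.82619679] base [319.6524713  356.68393535] tip [126.99694578 322.21589602] plate scene-est [343.77008249 198.85843649] [347.73494918 200.21453568]
scene 461.5745466647538 cam at [1.5489088  0.00797486 1.4278566 ] base [331.13442592 124.02896078] tip [490.581425 110.380365] plate scene-est [306.77828908 208.43501538] [302.8222966  207.36745887]
```

View pics/c2.png

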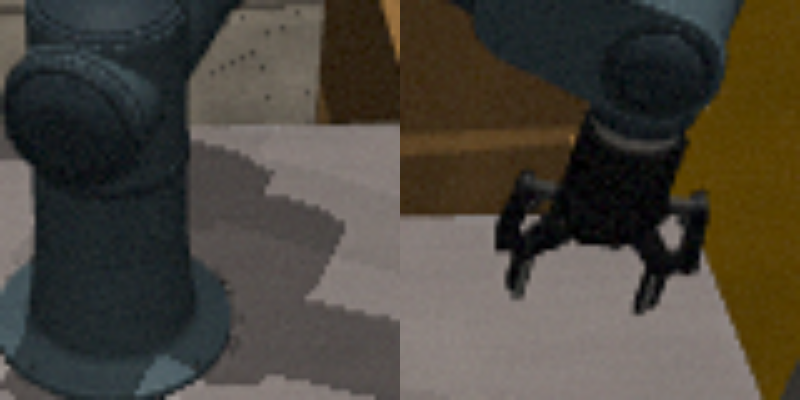

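View pics/top2.png

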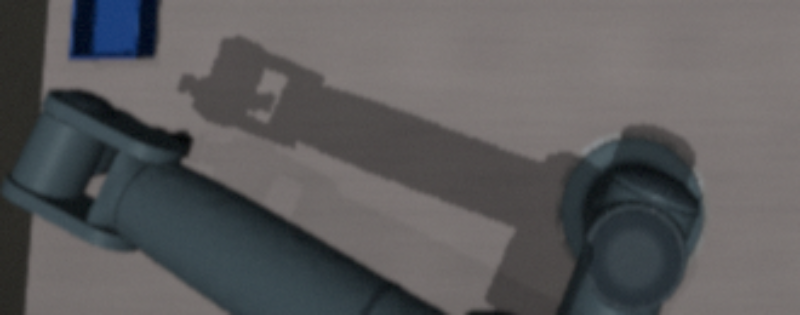

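The gripper's position in the scene view is off its prediction, so the fixed cameras aren't trustworthy enough here. I'll lift the arm, move over the gate and use the wrist camera.

```bash
python3 -m crank '[[0,0,0.0175,0,0,-0.05,-1],[0,0,0.0175,0,0,-0.05,-1],[0,0,0.0175,0,0,-0.05,-1],[0,0,0.0175,0,0,-0.05,-1],[0,0,0.0175,0,0,-0.05,-1]]'
python3 -m crank '[[0,0,0,-0.03,-0.027,0,-1],[0,0,0,-0.03,-0.027,0,-1],[0,0,0,-0.03,-0.027,0,-1],[0,0,0,-0.03,-0.027,0,-1],[0,0,0,-0.03,-0.027,0,-1],[0,0,0,-0.03,-0.027,0,-1],[0,0,0,-0.03,-0.027,0,-1],[0,0,0,-0.03,-0.027,0,-1],[0,0,0,-0.03,-0.027,0,-1],[0,0,0,-0.03,-0.027,0,-1]]'
python3 -m crank '[[0,0,0,-0.03,-0.027,0,-1],[0,0,0,-0.03,-0.027,0,-1],[0,0,0,-0.03,-0.027,0,-1],[0,0,0,-0.03,-0.027,0,-1],[0,0,0,-0.03,-0.027,0,-1],[0,0,0,0,-0.04,0,-1],[0,0,0,0,-0.04,0,-1],[0,0,0,0,-0.04,0,-1],[0,0,0,0,0,0,-1],[0,0,0,0,0,0,-1]]'
python3 - <<'E'
from h import *
s=snap("wrist");cv2.imwrite("pics/w1.png",s["frame"]);print(bot.state(),s["f"],-s["R"].T@s["t"],s["R"],s["cx"],s["cy"])
E
```

```text
t: 0.95
eef_pos: [0.1447, 0.6333, 0.464]
eef_rot: [0.0, 0.156, 0.988, 0.0]
force: [0.9, 0.7, -0.6]
opening: 0.145
grip_force: 0.0
t: 1.95
eef_pos: [0.3478, 0.2831, 0.4619]
eef_rot: [0.0, 0.155, 0.988, 0.0]
force: [0.6, -0.3, -0.2]
opening: 0.001
grip_force: 0.0
t: 2.95
eef_pos: [0.4117, -0.0047, 0.4619]
eef_rot: [0.0, 0.157, 0.988, 0.0]
force: [0.1, 0.5, 0.5]
opening: 0.0
grip_force: 0.0
{'t': 3.0, 'qpos': array([-2.86958251e-01, -4.19967555e-01,  1.73678164e+00,  3.73422018e-04,
        1.82438236e+00, -1.54514396e+00]), 'joint_velocities': array([ 0.0294589 ,  0.00660409, -0.00337512,  0.00030052, -0.00139677,
       -0.00235821]), 'joint_efforts': array([-9.05302987e-01, -1.72010314e+01, -3.43214393e+01, -2.97463441e-02,
       -2.00809794e-03, -3.15067686e-03]), 'eef_pos': array([ 0.411829  , -0.00402825,  0.46186099]), 'eef_rot': array([2.19959938e-04, 1.55623318e-01, 9.87816436e-01, 1.53381059e-04]), 'force': array([-0.82278735,  0.09478025, -0.46656009]), 'wrist_torque': array([-0.02534006, -0.02361502, -0.0044778 ]), 'grip_force': 0.0, 'opening': -0.0016298845027595914} 319.5962372887477 [0.33602359 0.01973926 0.62424524] [[ 3.09928628e-01  9.50759787e-01 -2.69534326e-04]
 [ 9.04100948e-01 -2.94631039e-01  3.09506101e-01]
 [ 2.94186541e-01 -9.61684873e-02 -9.50897419e-01]] 321.5374473782111 199.8218262068858
```

View pics/w1.png

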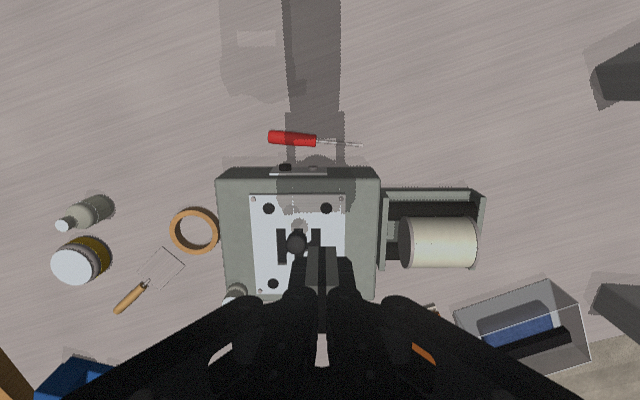

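The wrist view shows the plate spanning columns 249-345 and rows from 193, with caps at (268,208), (326,208) and (273,283) and the knob at (297,242). The plug slot is hidden behind the fingers.

```bash
python3 - <<'E'
from h import *
def caps(s,pts,w=9):
    P=[]
    for u,v in pts:
        g=s["frame"][v-w:v+w+1,u-w:u+w+1].min(2).astype(int)
        m=cv2.connectedComponentsWithStats((g<80).astype(np.uint8))
        i=1+np.argmax(m[2][1:,4]);c=m[3][i]+[u-w,v-w];P.append(onz(s,*c,.124)[:2]);print(m[2][i],c,P[-1])
    P=np.array(P);d=P[2]-P[0];e=P[1]-P[0]
    print("len",np.linalg.norm(d),np.linalg.norm(e),"yaw",np.arctan2(d[1],d[0]),np.arctan2(-e[0],e[1]),"centre",(P[1]+P[2])/2)
print("wrist");s=snap("wrist");caps(s,[(268,208),(326,208),(273,283)])
g=s["frame"].min(2);print("wrist knob col profile",g[228:262:3,280:314:3])
print("top");t=snap("top");caps(t,[(328,214),(354,222),(366,184)],4)
print("scene");c=snap("scene");caps(c,[(300,189),(325,195),(286,220)],4)
E
```

```text
wrist
[ 3  4 12 11 99] [267.72727273 208.1010101 ] [ 0.47712015 -0.11940305]
[ 3  4 12 11 99] [325.2020202  207.85858586] [ 0.50610605 -0.02851011]
[ 3  5 11 10 79] [271.97468354 283.29113924] [ 0.61361997 -0.16344159]
len 0.14342801174736095 0.09540286995668482 yaw -0.3120842331903584 -0.3087061894471589 centre [ 0.55986301 -0.09597585]
wrist knob col profile [[130 125 189 193 147  89  86  93 139 131 168 128]
 [ 48  48 193 191 113  42  47  36 140 172 123  51]
 [ 46  50 186  67  32  36  34  36 102 189 123  45]
 [ 54  48 197  38  56  61  56  36  37 189 147  49]
 [ 52  52  48  61  69  61  68  64  38 193  96  45]
 [ 48  48  47  54  67  69  63  58  48  51  43  48]
 [ 50  47  50  56  66  65  62  62  44  48  57  55]
 [ 51  48  40  59  56  62  62  58  37  60  66  62]
 [ 54  52  75  66  50  60  56  38 168 157  64  63]
 [ 46  46 195 188 199  49  47  43 196 108  65  58]
 [ 46  47 195 186 192  41  41  37  39  65  64  61]
 [ 45  43 198 188 141  36  35  35  36  62  67  64]]
top
[ 0  0  9  9 81] [328. 214.] [ 0.50869159 -0.0317077 ]
[ 0  0  6  9 40] [351.9   222.125] [ 0.47914027 -0.11659964]
[ 2  3  4  4 14] [365.28571429 184.5       ] [ 0.61529277 -0.16717314]
len 0.17237950859708903 0.08988838765888173 yaw -0.9040787581852197 2.806606858694543 centre [ 0.54721652 -0.14188639]
scene
[ 2  3  5  4 18] [300.         189.33333333] [ 0.4789861  -0.11567342]
[ 2  2  5  5 23] [324.82608696 195.        ] [ 0.5071595  -0.02488757]
[ 2  2  5  5 21] [286. 220.] [ 0.61583904 -0.15973037]
len 0.1437697510583412 0.09505688578224641 yaw -0.31145190127369565 -0.3009050339587732 centre [ 0.56149927 -0.09230897]
```

```bash
cat >> h.py <<'E'
C=np.array([.560,-.095]);Y=-.311
G=np.array([[np.cos(Y),np.sin(Y)],[-np.sin(Y),np.cos(Y)]])
def gate(p): return G@(np.array(p)[:2]-C)*1000
E
python3 - <<'E'
from h import *
s=snap("wrist")
for z in(.21,.218):print(z,gate(onz(s,296.5,242.5,z)))
print(gate(bot.state()["eef_pos"]))
f=s["frame"][195:310,235:385];cv2.imwrite("pics/w2.png",cv2.resize(f,None,fx=5,fy=5,interpolation=cv2.INTER_CUBIC))
E
```

```text
0.21 [-50.03522164   6.05925778]
0.218 [-53.86717296   6.75176385]
[-168.98466305   42.03924108]
```

View pics/w2.png

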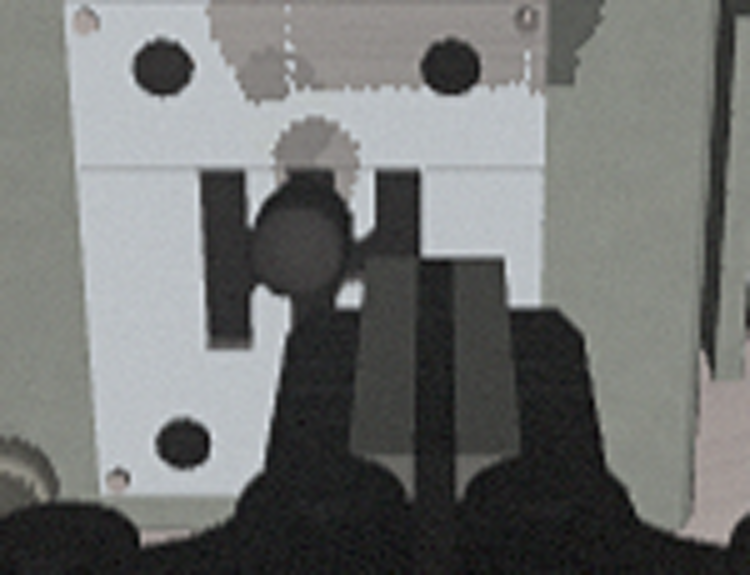

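```bash
python3 -m crank '[[0,0,0,-0.008,-0.005,0.035,-1],[0,0,0,-0.008,-0.005,0.035,-1],[0,0,0,-0.008,-0.005,0.035,-1],[0,0,0,-0.008,-0.005,0.035,-1],[0,0,0,-0.008,-0.005,0.035,-1],[0,0,0,-0.008,-0.005,0.035,-1],[0,0,0,-0.008,-0.005,0.035,-1],[0,0,0,-0.008,-0.005,0.035,-1],[0,0,0,0,0,0,-1],[0,0,0,0,0,0,-1]]'
cat > look.py <<'E'
from h import *
import sys
e=bot.state();print("gate",gate(e["eef_pos"]).round(1),"z",e["eef_pos"][2].round(4),"F gate",(G@e["force"][:2]).round(1),e["force"][2].round(1),"t",e["t"])
s=snap("wrist");cv2.imwrite(f"pics/{sys.argv[1]}.png",s["frame"])
E
python3 look.py w3
```

```text
t: 4.2
eef_pos: [0.4605, -0.0613, 0.182]
eef_rot: [-0.0, 0.155, 0.988, 0.0]
force: [0.3, -0.7, 0.7]
opening: -0.001
grip_force: 0.0
gate [-105.     1.7] z 0.182 F gate [ 0.5 -0.5] 0.7 t 4.2
```

View pics/w3.png

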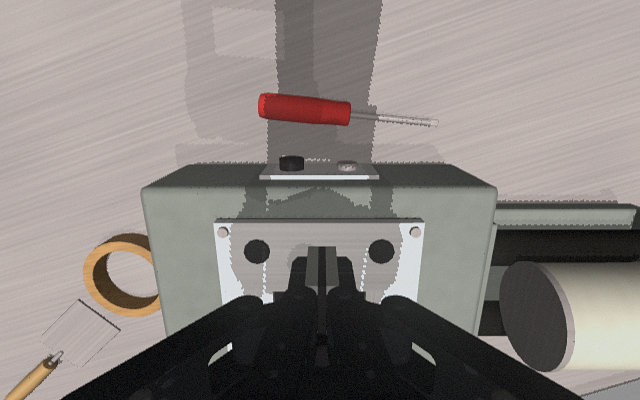

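The view shows the fingers centred at column about 320, in line with the middle leg and behind the knob, with nothing touching. Now the +x push to the crossway.

```bash
python3 -m crank '[[0,0,0,-0.005,0,0,-1],[0,0,0,-0.005,0,0,-1],[0,0,0,-0.005,0,0,-1],[0,0,0,-0.005,0,0,-1],[0,0,0,-0.005,0,0,-1],[0,0,0,-0.004,0,0,-1],[0,0,0,-0.004,0,0,-1],[0,0,0,-0.004,0,0,-1],[0,0,0,-0.004,0,0,-1]]'
python3 -m crank '[[0,0,0,-0.004,0,0,-1],[0,0,0,-0.004,0,0,-1],[0,0,0,-0.004,0,0,-1],[0,0,0,-0.004,0,0,-1],[0,0,0,-0.004,0,0,-1],[0,0,0,-0.004,0,0,-1]]'
cat >> h.py <<'E'
def knob(u0=270,u1=345,v0=165,v1=215):
    s=snap("scene");g=s["frame"][v0:v1,u0:u1].max(2)
    m=cv2.morphologyEx((g<60).astype(np.uint8),cv2.MORPH_OPEN,np.ones((5,5)))
    n,l,st,c=cv2.connectedComponentsWithStats(m)
    for i in range(1,n):
        p=c[i]+[u0,v0];print("blob",st[i][2:],p.round(1),"gate xy at z=.2",gate(onz(s,*p,.2)).round(1))
    cv2.imwrite("pics/s_last.png",cv2.resize(s["frame"][150:250,250:370],None,fx=5,fy=5,interpolation=cv2.INTER_CUBIC))
def st():
    e=bot.state();print("gate",gate(e["eef_pos"]).round(1),"z",e["eef_pos"][2].round(4),"F gate",(G@e["force"][:2]).round(1),e["force"][2].round(1),"t",e["t"])
E
python3 -c "
from h import *
st();knob()"
```

```text
t: 5.15
eef_pos: [0.4996, -0.0745, 0.1816]
eef_rot: [-0.0, 0.156, 0.988, 0.0]
force: [-0.5, 1.1, 0.9]
opening: -0.001
grip_force: 0.8
t: 5.75
eef_pos: [0.5226, -0.082, 0.1817]
eef_rot: [0.0, 0.155, 0.988, -0.0]
force: [-2.0, 0.7, 0.4]
opening: -0.001
grip_force: 0.6
gate [-39.6   0.9] z 0.1817 F gate [-2.1  0. ] 0.4 t 5.75
blob [ 35  16 375] [308.7 171.3] gate xy at z=.2 [-100.6  -16.9]
blob [  9  13 108] [307.  189.9] gate xy at z=.2 [-18.3   5.5]
blob [ 5  5 25] [299. 206.] gate xy at z=.2 [55.2  2.7]
```

```bash
python3 -m crank '[[0,0,0,-0.004,0,0,-1],[0,0,0,-0.004,0,0,-1],[0,0,0,-0.004,0,0,-1],[0,0,0,-0.003,0,0,-1],[0,0,0,0,0,0,-1]]'
python3 -c "
from h import *
st();knob()"
```

```text
t: 6.3
eef_pos: [0.5369, -0.0867, 0.1817]
eef_rot: [0.0, 0.156, 0.988, -0.0]
force: [0.6, 0.0, 0.6]
opening: 0.002
grip_force: 0.3
gate [-24.5   0.9] z 0.1817 F gate [0.6 0.2] 0.6 t 6.3
blob [ 34  19 456] [307.3 173.1] gate xy at z=.2 [-91.  -18.9]
blob [  9  13 105] [305.3 192.8] gate xy at z=.2 [-4.4  4.2]
blob [ 5  5 25] [299. 206.] gate xy at z=.2 [55.2  2.7]
```

View pics/s_last.png

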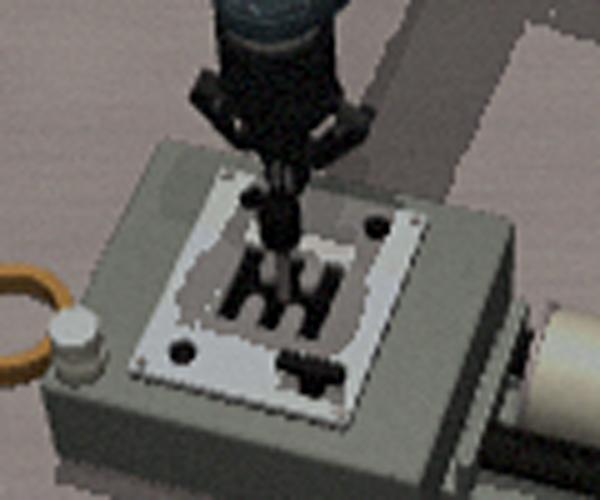

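The view shows the lever upright near the crossway, with the knob at crop (280,215) and the fingers behind it. I nudge 2 mm more, then go round to its -y side.

```bash
python3 -m crank '[[0,0,0,-0.002,0,0,-1],[0,0,0,0,0,0,-1],[0,0,0,0.015,0,-0.002,-1],[0,0,0,0.02,0,-0.003,-1],[0,0,0,0,-0.02,0,-1],[0,0,0,0,-0.02,0,-1],[0,0,0,0,-0.02,0,-1],[0,0,0,0,0,0,-1]]'
python3 -m crank '[[0,0,0,-0.02,0,0,-1],[0,0,0,-0.02,0,0,-1],[0,0,0,-0.018,0,0,-1],[0,0,0,0,0,0,-1]]'
python3 - <<'E'
from h import *
st();knob()
s=snap("wrist");cv2.imwrite("pics/w4.png",s["frame"])
for z in(.18,.2,.22): print(z,proj(s,np.r_[G.T@[0,0]+C,z]))
E
```

```text
t: 7.15
eef_pos: [0.4865, -0.1351, 0.1869]
eef_rot: [0.0, 0.157, 0.988, -0.0]
force: [-0.2, 0.3, -0.6]
opening: -0.002
grip_force: 0.0
t: 7.55
eef_pos: [0.5434, -0.1513, 0.1867]
eef_rot: [0.0, 0.155, 0.988, 0.0]
force: [0.9, 0.8, -0.1]
opening: -0.002
grip_force: 0.0
gate [  1.4 -58.7] z 0.1867 F gate [0.6 1. ] -0.1 t 7.55
blob [ 33  22 480] [286.9 173.7] gate xy at z=.2 [-67.7 -87.1]
blob [ 9 12 97] [305.1 193.4] gate xy at z=.2 [-1.7  4.4]
blob [ 5  5 25] [299. 206.] gate xy at z=.2 [55.2  2.7]
0.18 [423.08282926 239.61477343]
0.2 [434.70641205 256.0558312 ]
0.22 [449.33950938 276.75371782]
```

View pics/w4.png

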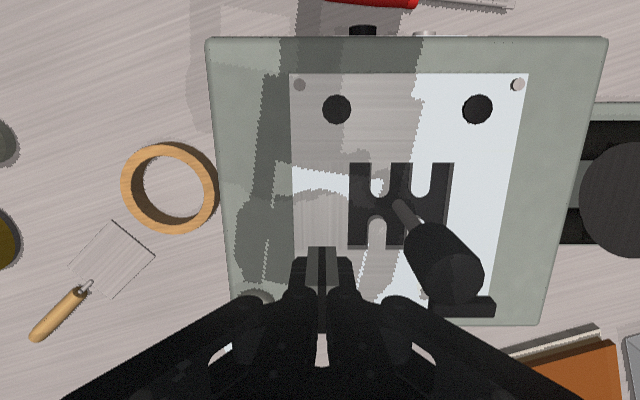

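The knob top is at (455,282), against (449,277) predicted for an upright lever. The shaft meets the gate at (400,208), in line with the crossway, so I push +y.

```bash
python3 -m crank '[[0,0,0,0,0.006,0,-1],[0,0,0,0,0.006,0,-1],[0,0,0,0,0.006,0,-1],[0,0,0,0,0.006,0,-1],[0,0,0,0,0.004,0,-1],[0,0,0,0,0.004,0,-1],[0,0,0,0,0.004,0,-1],[0,0,0,0,0.004,0,-1]]'
python3 -m crank '[[0,0,0,0,0.004,0,-1],[0,0,0,0,0.004,0,-1],[0,0,0,0,0.004,0,-1]]'
python3 -c "
from h import *
st();knob()
s=snap('wrist')"
```

```text
t: 8.45
eef_pos: [0.5543, -0.1132, 0.1869]
eef_rot: [0.0, 0.156, 0.988, -0.0]
force: [0.3, -0.6, 1.2]
opening: -0.004
grip_force: 0.5
t: 8.75
eef_pos: [0.558, -0.1016, 0.1867]
eef_rot: [0.0, 0.156, 0.988, -0.0]
force: [0.2, -1.0, 1.0]
opening: -0.002
grip_force: 0.5
gate [ 0.1 -6.9] z 0.1867 F gate [ 0.5 -0.9] 1.0 t 8.75
blob [ 35  24 573] [301.3 175.2] gate xy at z=.2 [-75.6 -35.8]
blob [  9  12 100] [309.8 195.3] gate xy at z=.2 [ 1.5 22.5]
blob [ 5  5 25] [299. 206.] gate xy at z=.2 [55.2  2.7]
blob [ 5  5 25] [313. 210.] gate xy at z=.2 [57.5 52.9]
```

```bash
python3 -m crank '[[0,0,0,0,0.004,0,-1],[0,0,0,0,0.004,0,-1],[0,0,0,0,0.004,0,-1],[0,0,0,0,0.004,0,-1]]'
python3 -m crank '[[0,0,0,0,0.003,0,-1],[0,0,0,0,0.003,0,-1],[0,0,0,0,0.002,0,-1],[0,0,0,0,0,0,-1]]'
python3 -c "
from h import *
st();knob()"
```

```text
t: 9.25
eef_pos: [0.5628, -0.0863, 0.1866]
eef_rot: [-0.0, 0.156, 0.988, 0.0]
force: [-0.9, -1.0, -0.5]
opening: 0.001
grip_force: 0.4
t: 9.65
eef_pos: [0.5654, -0.0787, 0.1867]
eef_rot: [0.0, 0.155, 0.988, 0.0]
force: [-0.4, 0.1, -0.3]
opening: -0.001
grip_force: 0.0
gate [ 0.1 17.2] z 0.1867 F gate [-0.4 -0. ] -0.3 t 9.65
blob [ 35  25 620] [308.2 176.3] gate xy at z=.2 [-77.8 -10.7]
blob [  9  16 118] [315.6 198.6] gate xy at z=.2 [ 9.2 45.8]
blob [ 5  5 25] [299. 206.] gate xy at z=.2 [55.2  2.7]
blob [ 6  5 30] [306.5 208. ] gate xy at z=.2 [55.9 29.5]
```

```bash
python3 -m crank '[[0,0,0,0,0.002,0,-1],[0,0,0,0,0.002,0,-1],[0,0,0,0,0,0,-1]]'
python3 -m crank '[[0,0,0,0,0.0015,0,-1],[0,0,0,0,0,0,-1]]'
python3 -m crank '[[0,0,0,0,0.0015,0,-1],[0,0,0,0,0,0,-1]]'
python3 -c "
from h import *
st();knob()"
```

```text
t: 10.0
eef_pos: [0.5666, -0.075, 0.1867]
eef_rot: [0.0, 0.155, 0.988, 0.0]
force: [-0.3, -0.1, -0.2]
opening: -0.001
grip_force: 0.2
t: 10.2
eef_pos: [0.567, -0.0736, 0.1867]
eef_rot: [0.0, 0.155, 0.988, 0.0]
force: [-0.3, -1.0, -0.8]
opening: -0.001
grip_force: 0.2
t: 10.4
eef_pos: [0.5675, -0.0722, 0.1867]
eef_rot: [-0.0, 0.155, 0.988, 0.0]
force: [-0.8, -0.4, 0.9]
opening: -0.003
grip_force: 0.2
gate [ 0.1 24. ] z 0.1867 F gate [-0.6 -0.6] 0.9 t 10.4
blob [ 35  25 622] [310.4 176.6] gate xy at z=.2 [-78.6  -3. ]
blob [ 9 12 94] [317.  198.2] gate xy at z=.2 [ 6.5 50. ]
blob [ 5  5 25] [299. 206.] gate xy at z=.2 [55.2  2.7]
blob [ 6  5 30] [306.5 208. ] gate xy at z=.2 [55.9 29.5]
```

```bash
python3 -m crank '[[0,0,0,0,0.0015,0,-1],[0,0,0,0,0,0,-1]]'
python3 -m crank '[[0,0,0,0,0.0015,0,-1],[0,0,0,0,0,0,-1]]'
python3 -m crank '[[0,0,0,0,0.001,0,-1],[0,0,0,0,0,0,-1]]'
python3 -c "
from h import *
st();knob()"
```

```text
t: 10.65
eef_pos: [0.5679, -0.0708, 0.1867]
eef_rot: [0.0, 0.155, 0.988, 0.0]
force: [-0.6, -0.0, -0.3]
opening: -0.003
grip_force: 0.2
t: 10.85
eef_pos: [0.5684, -0.0693, 0.1867]
eef_rot: [0.0, 0.155, 0.988, 0.0]
force: [-0.3, -0.3, 0.4]
opening: -0.005
grip_force: 0.2
t: 11.05
eef_pos: [0.5687, -0.0684, 0.1867]
eef_rot: [-0.0, 0.155, 0.988, 0.0]
force: [-1.0, -0.7, -0.2]
opening: 0.002
grip_force: 0.2
gate [ 0.1 28. ] z 0.1867 F gate [-0.8 -1. ] -0.2 t 11.05
blob [ 35  25 622] [311.6 176.5] gate xy at z=.2 [-80.1   0.8]
blob [10 11 94] [318.4 197.8] gate xy at z=.2 [ 3.4 53.7]
blob [ 5  5 25] [299. 206.] gate xy at z=.2 [55.2  2.7]
blob [ 6  5 30] [306.5 208. ] gate xy at z=.2 [55.9 29.5]
```

```bash
python3 -m crank '[[0,0,0,0,-0.01,0,-1],[0,0,0,0,-0.02,0,-1],[0,0,0,0.02,0,0,-1],[0,0,0,0.02,0,0,-1],[0,0,0,0.02,0,0,-1],[0,0,0,0,0.02,0.001,-1],[0,0,0,0,0.02,0.002,-1],[0,0,0,0,0.01,0.002,-1],[0,0,0,-0.01,0,0,-1],[0,0,0,0,0,0,-1]]'
python3 -m crank '[[0,0,0,-0.006,0,0,-1],[0,0,0,-0.006,0,0,-1],[0,0,0,-0.006,0,0,-1],[0,0,0,-0.006,0,0,-1],[0,0,0,-0.004,0,0,-1],[0,0,0,-0.004,0,0,-1],[0,0,0,-0.004,0,0,-1],[0,0,0,-0.004,0,0,-1]]'
python3 -c "
from h import *
st();knob()"
```

```text
t: 12.1
eef_pos: [0.5282, -0.035, 0.1818]
eef_rot: [0.0, 0.156, 0.988, -0.0]
force: [-0.0, -1.0, 0.5]
opening: 0.002
grip_force: 0.0
t: 12.9
eef_pos: [0.5655, -0.0464, 0.1817]
eef_rot: [-0.0, 0.155, 0.988, 0.0]
force: [-1.1, 0.4, 0.7]
opening: -0.002
grip_force: 0.5
gate [-9.6 47.9] z 0.1817 F gate [-1.2  0.1] 0.7 t 12.9
blob [ 35  26 647] [318.4 177.1] gate xy at z=.2 [-84.7  24.6]
blob [ 9 13 94] [317.1 201.1] gate xy at z=.2 [17.8 54. ]
blob [ 5  5 25] [299. 206.] gate xy at z=.2 [55.2  2.7]
blob [ 6  5 30] [306.5 208. ] gate xy at z=.2 [55.9 29.5]
```

Moving along the +y leg with low force; I continue to the stop.

```bash
python3 -m crank '[[0,0,0,-0.004,0,0,-1],[0,0,0,-0.004,0,0,-1],[0,0,0,-0.004,0,0,-1],[0,0,0,-0.004,0,0,-1],[0,0,0,-0.003,0,0,-1],[0,0,0,0,0,0,-1]]'
python3 -m crank '[[0,0,0,-0.002,0,0,-1],[0,0,0,-0.002,0,0,-1],[0,0,0,0,0,0,-1]]'
python3 -m crank '[[0,0,0,-0.002,0,0,-1],[0,0,0,0,0,0,-1]]'
python3 -c "
from h import *
st();knob()"
```

```text
t: 13.55
eef_pos: [0.584, -0.0527, 0.1818]
eef_rot: [0.001, 0.156, 0.988, -0.0]
force: [-0.5, 0.3, -0.0]
opening: -0.001
grip_force: 0.2
t: 13.85
eef_pos: [0.5874, -0.0537, 0.1818]
eef_rot: [0.0, 0.156, 0.988, -0.0]
force: [-0.9, 0.3, 0.0]
opening: 0.002
grip_force: 0.4
t: 14.05
eef_pos: [0.5894, -0.0543, 0.1818]
eef_rot: [0.0, 0.156, 0.988, -0.0]
force: [-0.9, 0.3, 0.1]
opening: 0.001
grip_force: 0.4
gate [15.5 47.8] z 0.1818 F gate [-1. -0.] 0.1 t 14.05
blob [ 36  32 752] [316.1 180.3] gate xy at z=.2 [-68.3  21.7]
blob [10 12 95] [315.6 207.6] gate xy at z=.2 [45.5 57.8]
blob [ 5  5 25] [299. 206.] gate xy at z=.2 [55.2  2.7]
blob [ 7  5 35] [306. 208.] gate xy at z=.2 [56.4 27.9]
```

```bash
for i in 1 ; do python3 -m crank '[[0,0,0,-0.002,0,0,-1],[0,0,0,0,0,0,-1]]'; done
python3 -m crank '[[0,0,0,-0.002,0,0,-1],[0,0,0,0,0,0,-1]]'
python3 -m crank '[[0,0,0,-0.0015,0,0,-1],[0,0,0,0,0,0,-1]]'
python3 -c "
from h import *
st();knob()"
```

```text
t: 14.3
eef_pos: [0.5912, -0.0548, 0.1818]
eef_rot: [0.0, 0.156, 0.988, -0.0]
force: [-0.9, 0.0, 0.0]
opening: -0.001
grip_force: 0.4
t: 14.5
eef_pos: [0.5931, -0.0554, 0.1818]
eef_rot: [0.0, 0.156, 0.988, -0.0]
force: [-0.8, -0.3, -0.4]
opening: -0.004
grip_force: 0.4
t: 14.7
eef_pos: [0.5944, -0.0558, 0.1817]
eef_rot: [0.0, 0.156, 0.988, 0.0]
force: [-1.2, -0.6, -0.5]
opening: 0.005
grip_force: 0.4
gate [20.8 47.8] z 0.1817 F gate [-0.9 -0.9] -0.5 t 14.7
blob [ 36  32 810] [315.2 180.7] gate xy at z=.2 [-65.8  19.2]
blob [ 5  5 25] [299. 206.] gate xy at z=.2 [55.2  2.7]
blob [ 9 10 79] [315.1 208.6] gate xy at z=.2 [50.  57.8]
blob [ 7  6 40] [306.1 207.6] gate xy at z=.2 [54.8 27.8]
```

```bash
python3 -m crank '[[0,0,0,-0.0015,0,0,-1],[0,0,0,0,0,0,-1]]' | grep -E "pos|force: \["
python3 -m crank '[[0,0,0,-0.0015,0,0,-1],[0,0,0,0,0,0,-1]]'| grep -E "pos|force: \["
python3 -m crank '[[0,0,0,-0.001,0,0,-1],[0,0,0,0,0,0,-1]]'| grep -E "pos|force: \["
python3 -c "
from h import *
st();knob()"
```

```text
eef_pos: [0.5959, -0.0563, 0.1817]
force: [-0.5, -0.1, -0.5]
eef_pos: [0.5973, -0.0568, 0.1817]
force: [-0.8, 0.1, 0.6]
eef_pos: [0.5982, -0.057, 0.1817]
force: [-1.3, -0.5, -0.1]
gate [24.8 47.9] z 0.1817 F gate [-1.1 -0.9] -0.1 t 15.35
blob [ 35  34 795] [314.9 181.9] gate xy at z=.2 [-60.3  19.8]
blob [ 5  5 25] [299. 206.] gate xy at z=.2 [55.2  2.7]
blob [ 9 12 92] [315.1 208.8] gate xy at z=.2 [50.9 58.1]
blob [ 7  5 35] [306. 208.] gate xy at z=.2 [56.4 27.9]
```

```bash
python3 -m crank '[[0,0,0,-0.001,0,0,-1],[0,0,0,0,0,0,-1]]' | grep -E "pos|force"
python3 -m crank '[[0,0,0,-0.001,0,0,-1],[0,0,0,0,0,0,-1]]'| grep -E "pos|force"
python3 - <<'E'
from h import *
st();knob()
s=snap("scene")
print(s["frame"][186:224,304:330].max(2))
for z,r in((.187,(47,50)),):
    p=np.r_[G.T@(np.array(r)/1000)+C,z];print("expected home knob px",proj(s,p), "bias-corr", proj(s,p+[.002,.0037,0]))
E
```

```text
eef_pos: [0.5991, -0.0573, 0.1817]
force: [-0.9, -0.6, -0.7]
grip_force: 0.5
eef_pos: [0.6001, -0.0577, 0.1817]
force: [-1.8, -0.3, -0.0]
grip_force: 0.5
gate [26.8 47.8] z 0.1817 F gate [-1.6 -0.8] -0.0 t 15.8
blob [ 36  34 813] [314.6 182.5] gate xy at z=.2 [-57.5  19.9]
blob [ 5  5 25] [299. 206.] gate xy at z=.2 [55.2  2.7]
blob [ 9 11 84] [315.1 209.3] gate xy at z=.2 [52.8 58.6]
blob [ 7  5 35] [306. 208.] gate xy at z=.2 [56.4 27.9]
[[ 19  17  11  13  15  16   6   5  18   5  12  18  23  25  13  13  11   3
    9  18  10   8   9  40  37  47]
 [ 10   9   0  11   8  13  15  18   9  20  19  20  24  24   9  15   6  11
   18   6   6  22  28  31  41  36]
 [ 11 140  19   0  17   6  20   7  20  11   4  10  19  18   4  14  15   9
   11  10  36  55  37  27  32  40]
 [ 17 118  98  24  18  12   8  16   8  12  20  12  13  21   9   7  18   0
    0  42  35  47  25  36  28  31]
 [ 11  46  48  25  17   6  16  18  10  18  13  16  14  20  16  14  14  55
  104  54  17  17  34  34  20  19]
 [ 11   9  20  19  22  18  15  14  14  20   9  11  17  14  16  13  36  92
   66  25   0  24  46  32  11  19]
 [
[... 2874 characters left out ...]
106 105 100  98  96 113 114 115
  116 114 117 122  98  72  74  71]
 [115 116  95  93 124 120 106 103 104 102 100  99 103 100 103 115 118 115
  112 114 120  64 122  74  73  68]
 [118 100  37  41  61  66  95  86 110 103 106 102 106 101 103 115 114 118
  111 116 108  31  89  72  72  73]
 [126  50  10   9  11  15  29  38  57  52  88  84 105 103 118 119 117 120
  118 117  80  47  73  72  75  71]
 [124  24   7  20  15  16   0   6  12   6  40  33  53  55  96 119 113 116
  118 119  75  66  71  72  74  68]
 [122  28   0   0  12   8  17  12  21  11   7  16  23  13  39  94 119 112
  117 103  69  75  73  76  78  73]]
expected home knob px [313.35566238 209.71691242] bias-corr [314.44792905 210.17868198]
```

```bash
python3 -m crank '[[0,0,0,-0.001,0,0,-1],[0,0,0,0,0,0,-1]]' | grep -E "pos|force"
python3 -m crank '[[0,0,0,-0.001,0,0,-1],[0,0,0,0,0,0,-1]]'| grep -E "pos|force"
python3 -m crank '[[0,0,0,-0.001,0,0,-1],[0,0,0,0,0,0,-1]]'| grep -E "pos|force"
python3 -c "
from h import *
st();knob()"
```

```text
eef_pos: [0.6011, -0.058, 0.1818]
force: [-1.7, -0.3, -0.5]
grip_force: 0.5
eef_pos: [0.602, -0.0583, 0.1817]
force: [-1.8, -1.0, -0.7]
grip_force: 0.5
eef_pos: [0.6027, -0.0585, 0.1815]
force: [-2.4, -0.1, -1.0]
grip_force: 0.9
gate [29.5 47.8] z 0.1815 F gate [-2.3 -0.8] -1.0 t 16.5
blob [ 36  35 817] [314.5 182.6] gate xy at z=.2 [-56.7  19.7]
blob [ 5  5 25] [299. 206.] gate xy at z=.2 [55.2  2.7]
blob [ 6  5 30] [306.5 208. ] gate xy at z=.2 [55.9 29.5]
blob [ 9 10 78] [315.  209.7] gate xy at z=.2 [54.4 58.8]
```

```bash
python3 -m crank '[[0,0,0,-0.001,0,0,-1],[0,0,0,0,0,0,-1]]' | grep -E "pos|force"
python3 -m crank '[[0,0,0,-0.001,0,0,-1],[0,0,0,0,0,0,-1]]'| grep -E "pos|force"
python3 -m crank '[[0,0,0,-0.001,0,0,-1],[0,0,0,0,0,0,-1]]'| grep -E "pos|force"
python3 -c "
from h import *
st();knob()"
```

```text
eef_pos: [0.6035, -0.0588, 0.1814]
force: [-3.2, -0.3, -0.9]
grip_force: 1.4
eef_pos: [0.6043, -0.0591, 0.1813]
force: [-3.5, 0.0, -1.8]
grip_force: 1.8
eef_pos: [0.6052, -0.0594, 0.1812]
force: [-4.7, 0.5, -1.6]
grip_force: 2.2
gate [32.1 47.8] z 0.1812 F gate [-4.6 -0.9] -1.6 t 17.15
blob [ 6  3 18] [311.5 166. ] gate xy at z=.2 [-127.3  -15.6]
blob [ 36  37 862] [314.6 183. ] gate xy at z=.2 [-55.   20.4]
blob [ 5  5 25] [299. 206.] gate xy at z=.2 [55.2  2.7]
blob [ 7  5 35] [306. 208.] gate xy at z=.2 [56.4 27.9]
blob [ 9 10 79] [314.9 209.6] gate xy at z=.2 [54.2 58.6]
```

The force climbs while the knob stays put, so it is at the stop. I back off, rise and verify.

```bash
python3 -m crank '[[0,0,0,0.005,0,0,-1],[0,0,0,0.015,0,0,-1],[0,0,0,0.03,0,0,-1],[0,0,0,0.03,0,0,-1],[0,0,0,0.02,0,-0.03,-1],[0,0,0,0.02,0,-0.04,-1],[0,0,0,0.02,0,-0.04,-1],[0,0,0,0.02,-0.04,-0.04,-1],[0,0,0,0.02,-0.04,0,-1],[0,0,0,0,-0.04,0,-1]]'
python3 -m crank '[[0,0,0,0,0,0,-1],[0,0,0,0,0,0,-1]]'
python3 - <<'E'
from h import *
st();knob()
s=snap("wrist")
a=.263;b=.28
d=np.array([np.sin(a),np.sin(b)*np.cos(a),0]);d[2]=np.sqrt(1-d@d)
for r in(.18,.2):
  for f in(1,.9):
    a1=a*f;d=np.array([np.sin(a1),np.sin(b)*np.cos(a1),0]);d[2]=np.sqrt(1-d@d)
    p=d*r;print(r,f,(p*1000).round(1),"px",proj(s,np.r_[G.T@p[:2]+C,p[2]+.02]))
u,v=proj(s,np.r_[G.T@[.047,.05]+C,.187]).astype(int)
g=s["frame"][max(v-32,0):v+34:2,u-34:u+36:2].min(2);print(u,v);print("\n".join("".join("%4d"%x for x in r) for r in g))
E
```

```text
t: 18.2
eef_pos: [0.4028, -0.1138, 0.3282]
eef_rot: [0.004, 0.154, 0.988, -0.002]
force: [1.2, -0.3, -0.1]
opening: -0.002
grip_force: 0.0
t: 18.4
eef_pos: [0.4033, -0.1138, 0.326]
eef_rot: [0.002, 0.157, 0.988, -0.0]
force: [1.2, 0.4, -0.6]
opening: -0.001
grip_force: 0.0
gate [-143.5  -65.9] z 0.326 F gate [1.  0.8] -0.6 t 18.4
blob [ 5  5 25] [299. 206.] gate xy at z=.2 [55.2  2.7]
blob [ 5  5 25] [307. 208.] gate xy at z=.2 [55.4 31.1]
blob [ 9 10 78] [315.  209.7] gate xy at z=.2 [54.4 58.8]
0.18 1 [ 46.8  48.  167. ] px [419.96184809 340.51842283]
0.18 0.9 [ 42.2  48.4 168.2] px [420.90243139 337.98787884]
0.2 1 [ 52.   53.4 185.6] px [429.23906982 356.56204225]
0.2 0.9 [ 46.9  53.7 186.9] px [430.40602075 353.74660954]
421 340
  29  35  27  30  30  40  34  38  38  32  36  32  33  36  38  40  31  32  24  61 172 138 134 138 135 136 139 136 136 137 137 139 142 138 134
  25  29  32  33  34  29  36  41  25  33  36  34  38  35  39  34  34  33  34  27  30  71 142 141 134 142 139 136 138 137 137 138 138 138 137
  30  25  30  29  30  28  33  25  34  27  33  31  30  29  36  30  36  36  
[... 3596 characters left out ...]
   2  27  22  17  23  25  15  19  18   3  21  23  16   8  20   3  24  18  13  16  18  20  34 123  23  24  28  28  22  17  27  22  28  24
   9  21  21  19  12  14  14  21  19  18  13   8  19   3  17  14  19  14  15  22  18  10  20  16  33  22  31  22  19  27  17  28  25  24  24
  12  17  17  10  15  18  14  20   0  20   8  16  19  23  13  14   5  19  27  22  23  22  14   5  19  19  23  18  19  23  26  21  25  22  30
  15   5  17   7  19  23   9  24  11  15  24  12  24   5  19  10  15  24  10  11  13  14  16  15  21  30  25  22  28  22  17  21  23  22  18
  25  14  18  11  16  14  20  11  21  15  11  20  14  12  20  11  23  20  22   4   5  21  25  19  17  23  18  27  12  15  24  14  27  21  26
```

```bash
python3 -m crank '[[0,0,0,-0.03,-0.005,-0.005,-1],[0,0,0,-0.03,-0.005,-0.005,-1],[0,0,0,-0.03,-0.005,-0.005,-1],[0,0,0,-0.03,-0.005,-0.005,-1],[0,0,0,-0.03,-0.005,-0.005,-1],[0,0,0,-0.02,0,0,-1],[0,0,0,0,0,0,-1],[0,0,0,0,0,0,-1]]' | grep -E "pos|force"
python3 - <<'E'
from h import *
st()
s=snap("wrist")
for r in(.18,.2):
  for a,b in((.263,.29),(.263,.27),(.235,.29)):
    d=np.array([np.sin(a),np.sin(b)*np.cos(a),0]);d[2]=np.sqrt(1-d@d);p=d*r;print(r,a,b,"px",proj(s,np.r_[G.T@p[:2]+C,p[2]+.02]).round(1))
u,v=proj(s,np.r_[G.T@[.05,.05]+C,.195]).astype(int)
v0,u0=max(v-50,0),max(u-56,0)
g=s["frame"][v0:v+60:3,u0:u+66:3].min(2);print(u0,v0);print("\n".join("".join("%4d"%x for x in r) for r in g))
for n,p in (("plug",(.072,.048,.148)),("cap+-",(.072,-.048,.124)),("cap-+",(-.072,.048,.124))):print(n,proj(s,np.r_[G.T@p[:2]+C,p[2]]))
E
```

```text
eef_pos: [0.5571, -0.1878, 0.3494]
force: [-0.6, 0.4, 0.3]
grip_force: 0.0
gate [ 25.7 -89.3] z 0.3494 F gate [-0.7  0.2] 0.3 t 19.3
0.18 0.263 0.29 px [452.2 195.4]
0.18 0.263 0.27 px [449.4 195.7]
0.18 0.235 0.29 px [453.6 191.4]
0.2 0.263 0.29 px [464.1 205.7]
0.2 0.263 0.27 px [460.9 206.1]
0.2 0.235 0.29 px [465.8 201. ]
399 150
  53  50  63  44  55  45  47  48  58 199 198 200 196 200 199 195 198 197 198 200 175 134 135 139 133 132 137 138 134 137 132 136 132 132 117 142  80  75  79  72  40
  54 183 196 199  51  52  45  44  63 197 195 198 194 194 194 196 197 195 196 195 155 137 137 136 135 132 135 137 139 139 140 133 132 135 133 116  81  83  83  79  51
  66 197 196 197 165  52  48  46  66 197 196 197 197 199 199 200 199 198 197 196 136 136 138 137 134 136 136 138 137 137 136 136 135 132 136  37  12  11  10   0  47
  65 197 197 195 124  62  41  45  61 199 194 198 196 195 199 196 196 194 197 195 135 136 136 135 139 135 134 135 141 137 136 135 136 125 134  19  18  17  15  14  41
  59 196 196 197 117  97  92  49  57 198 192 199 196 198 194 196 197 198 194 199 133 137 137 139 138 134
[... 4741 characters left out ...]
 161 160 159 158 160 163 156 159 160 156 158 157 162 159 161 160 158 159 157 153 156 156 155 156 155 155
 155 155 154 156 153 159 155 157 155 158 156 157 162 159 158 159 159 158 158 156 158 156 159 161 162 158 158 157 161 158 156 155 158 159 161 158 156 155 153 154 156
 158 159 157 156 155 155 156 157 157 157 155 155 160 158 157 155 160 156 156 161 162 160 158 158 157 155 158 156 155 156 157 159 159 158 156 154 156 156 149 150 103
 158 154 154 153 159 152 158 154 157 158 156 158 157 155 156 156 160 156 152 159 157 158 158 158 159 160 159 159 155 159 159 154 156 155 155 151 139  95  60  70  72
plug [435.73953086 206.01006974]
cap+- [354.08306297 199.86711721]
cap-+ [442.49648138  79.36180651]
```

The knob stopped moving while the force rose. As a last check I compare the knob's edges with the projected edges at the stop angle, correcting for bias with the caps.

```bash
python3 - <<'E'
from h import *
s=snap("wrist");g=s["frame"].min(2)
def pr(p): return proj(s,np.r_[G.T@p[:2]+C,p[2]])
for p in((.072,-.048,.124),(-.072,.048,.124),(-.072,-.048,.124)):
    q=pr(np.array(p));u,v=q.astype(int);w=13
    n,l,st_,c=cv2.connectedComponentsWithStats((g[v-w:v+w,u-w:u+w]<80).astype(np.uint8));i=1+np.argmax(st_[1:,4]) if n>1 else 0
    print("cap pred",q.round(1),"meas",(c[i]+[u-w,v-w]).round(1),st_[i])
reg=g[150:235,447:485]<60;n,l,t,c=cv2.connectedComponentsWithStats(reg.astype(np.uint8));i=1+np.argmax(t[1:,4])
print("meas right",447+t[i,0]+t[i,2]-1,"bottom",150+t[i,1]+t[i,3]-1)
T=np.linspace(0,2*np.pi,73)
for a in(.263,.25,.235):
  for b in(.27,.29):
    d=np.array([np.sin(a),np.sin(b)*np.cos(a),0]);d[2]=np.sqrt(1-d@d)
    e=np.cross(d,[0,1,0]);e/=np.linalg.norm(e);f=np.cross(d,e)
    P=np.array([pr(d*.2+[0,0,.02]+.015*(np.cos(x)*e+np.sin(x)*f)) for x in T]);print(a,b,"right %.1f bottom %.1f"%(P[:,0].max(),P[:,1].max()))
E
```

```text
cap pred [354.2 200. ] meas [353.4 200.5] [  5   7  16  15 175]
cap pred [442.6  79.5] meas [441.2  80.9] [  4   6  18  18 242]
cap pred [358.2  79.6] meas [357.2  80.9] [  4   6  17  18 242]
meas right 476 bottom 216
0.263 0.27 right 474.3 bottom 218.3
0.263 0.29 right 477.3 bottom 217.9
0.25 0.27 right 475.1 bottom 216.3
0.25 0.29 right 478.1 bottom 216.0
0.235 0.27 right 476.0 bottom 214.0
0.235 0.29 right 479.0 bottom 213.7
```

The knob is at 0.25-0.263, possibly about 2 mm short or just rounded edges. I'll do a second gentle push with the contact slightly higher.

```bash
python3 -m crank '[[0,0,0,0.025,0.025,0,-1],[0,0,0,0.025,0.03,0,-1],[0,0,0,0.025,0.03,0,-1],[0,0,0,0,0.03,0.03,-1],[0,0,0,0,0.023,0.03,-1],[0,0,0,0,0,0.04,-1],[0,0,0,0,0,0.04,-1],[0,0,0,0,0,0.017,-1],[0,0,0,0,0,0,-1]]' | grep pos
python3 -m crank '[[0,0,0,-0.01,0,0,-1],[0,0,0,-0.01,0,0,-1],[0,0,0,-0.01,0,0,-1],[0,0,0,-0.01,0,0,-1],[0,0,0,-0.01,0,0,-1],[0,0,0,-0.005,0,0,-1],[0,0,0,0,0,0,-1]]'
python3 -c "
from h import *
st();knob()"
```

```text
eef_pos: [0.5252, -0.0336, 0.1899]
t: 21.0
eef_pos: [0.5808, -0.0519, 0.1929]
eef_rot: [-0.0, 0.156, 0.988, -0.0]
force: [-0.4, -0.6, 0.5]
opening: 0.0
grip_force: 0.0
gate [ 6.6 47.4] z 0.1929 F gate [-0.2 -0.7] 0.5 t 21.0
blob [ 35  28 668] [317.1 178.2] gate xy at z=.2 [-78.4  22. ]
blob [ 5  5 25] [299. 206.] gate xy at z=.2 [55.2  2.7]
blob [ 7  5 35] [306. 208.] gate xy at z=.2 [56.4 27.9]
blob [ 9 10 78] [315.  209.7] gate xy at z=.2 [54.4 58.8]
```

```bash
python3 -m crank '[[0,0,0,-0.005,0,0,-1],[0,0,0,-0.005,0,0,-1],[0,0,0,-0.005,0,0,-1],[0,0,0,-0.002,0,0,-1],[0,0,0,0,0,0,-1]]'|grep -E "pos|force: "
python3 -m crank '[[0,0,0,-0.002,0,0,-1],[0,0,0,0,0,0,-1]]'|grep -E "pos|force: "
python3 -m crank '[[0,0,0,-0.002,0,0,-1],[0,0,0,0,0,0,-1]]'|grep -E "pos|force: "
python3 -m crank '[[0,0,0,-0.001,0,0,-1],[0,0,0,0,0,0,-1]]'|grep -E "pos|force: "
python3 -c "
from h import *
st();knob()"
```

```text
eef_pos: [0.5967, -0.0569, 0.193]
force: [0.3, -0.0, 0.1]
grip_force: 0.0
eef_pos: [0.5984, -0.0575, 0.193]
force: [-1.5, 0.9, 0.4]
grip_force: 0.0
eef_pos: [0.6004, -0.0581, 0.1931]
force: [0.4, -0.1, 0.5]
grip_force: 0.0
eef_pos: [0.6012, -0.0584, 0.193]
force: [0.2, -0.0, 0.7]
grip_force: 0.0
gate [28.1 47.5] z 0.193 F gate [0.2 0. ] 0.7 t 22.15
blob [ 36  32 782] [314.7 180.7] gate xy at z=.2 [-65.1  17.3]
blob [ 5  5 25] [299. 206.] gate xy at z=.2 [55.2  2.7]
blob [ 7  5 35] [306. 208.] gate xy at z=.2 [56.4 27.9]
blob [ 9 10 78] [315.  209.7] gate xy at z=.2 [54.4 58.8]
```

```bash
python3 -m crank '[[0,0,0,-0.002,0,0,-1],[0,0,0,0,0,0,-1]]'|grep -E "pos|force: "
python3 -m crank '[[0,0,0,-0.002,0,0,-1],[0,0,0,0,0,0,-1]]'|grep -E "pos|force: "
python3 -m crank '[[0,0,0,-0.002,0,0,-1],[0,0,0,0,0,0,-1]]'|grep -E "pos|force: "
python3 -m crank '[[0,0,0,-0.001,0,0,-1],[0,0,0,0,0,0,-1]]'|grep -E "pos|force: "
python3 -c "
from h import *
st();knob()"
```

```text
eef_pos: [0.6032, -0.059, 0.193]
force: [0.5, 0.2, 0.6]
grip_force: 0.0
eef_pos: [0.6052, -0.0596, 0.1931]
force: [0.5, -0.7, 0.0]
grip_force: 0.0
eef_pos: [0.6071, -0.0603, 0.1931]
force: [-0.1, 1.2, -0.4]
grip_force: 0.0
eef_pos: [0.6079, -0.0605, 0.193]
force: [1.0, -0.8, 0.9]
grip_force: 0.0
gate [35.1 47.5] z 0.193 F gate [ 1.2 -0.5] 0.9 t 23.0
blob [ 36  33 826] [313.3 181.5] gate xy at z=.2 [-60.2  14. ]
blob [ 5  5 25] [299. 206.] gate xy at z=.2 [55.2  2.7]
blob [ 9 11 83] [315.  209.4] gate xy at z=.2 [53.  58.5]
blob [ 6  5 30] [306.5 208. ] gate xy at z=.2 [55.9 29.5]
```

No contact where I expected it, so I inspect the pixels numerically.

```bash
python3 - <<'E'
from h import *
ch=" .:-=+*#%@"[::-1]
def asc(g,lo=0,hi=200): print("\n".join("".join(ch[min(9,int(max(0,x-lo)*10/(hi-lo)))] for x in r) for r in g))
s=snap("scene")
e=bot.state()["eef_pos"]
for z in(0,.019):print("tip px",proj(s,e-[0,0,z]))
asc(s["frame"][170:228,290:340].max(2),0,120)
w=snap("wrist");print(proj(w,e-[0,0,.019]),proj(w,e), "knobtop pred",proj(w,np.r_[G.T@[.052,.053]+C,.2056]))
asc(cv2.resize(w["frame"][200:330,240:420].min(2),(90,44),interpolation=cv2.INTER_AREA),0,100)
E
```

```text
tip px [313.71469139 205.73698874]
tip px [313.95806251 209.12372902]
%@@@%@%@@%%%%@@@@@@@@@@@@%@@@@%%@%@%@%@#@@%@%%@@@@
@%%@@@@@%%@@%%%@@@@@@@%@@@@@%%%#%%@@%%@%@@#%%@@@%%
@@%@@%@@@%@%%%%@@%%@@%@@%@%%%%%#%%@%@#@@@@@@%@@%%@
%@@@@@@@@%@@%%%@@%@@%%#%@%%%@%%%@@@@%%@@%%@%%%@@%%
@@@@@@@@@@@@@%%@@@%@@@%@@@@@@%@%%%@@@@%@%%@@@@@%@@
@@@@@@@@@@@%@%@#@@%@@@@@##%%@%%@%@@@@@@@##@@@@@@@@
@@@@@@@@@%@@%@%@@%@##%%%%%%%%%%%@%@%%%#@@@@@%@@%@@
@@@@%%%@@%@%@%%%%%%%%%@%%#%@%@%%#%@@@#@@@@@%@%%%@%
@@@@@%%@#%%%%%%%@@@%%@%@@@%%%%%@%@@@@@##@%@%@@%@%@
@%%@%%%@@@%%%@@@@%%#%%%@%@%@%@%%%@@#@#@#@@@@@%@@@@
@%@%@@%@@@@%@%@%%@%%@#%%@%%%%@%%@@@@@%@%@%@%@@@@%@
@%@@%@#@@@%@#%@#%%%%%%%%%%@@@%#%%%%%@@@@@@@@@%%@%%
%@@%%@%%@@@%%%%%@%@%%%%@%%%%@%@@%%%%@@@%%@@@@%@@@@
@@%%@%@%@%%@%%%%%%%%%%%%%@%%@@@@%%#@@@@%@%@%@@%@@%
@@@@@@@%%%%@%%@%@@%%@%%@%%%%%%%%@@@%@%%%%%%%@%%%%@
@@@@@%%@%@%%%%@@%%%@%%%@%%#@@%%%%@%%%%@@%#%%%@%%%@
@@@#%@@@@%%%@%%%%@@@%@@@%%%%%@%%%%@%@%%@%%%%%%@@@%
@@@%@%%@%%%%@@%@@%%@%%%@%%%%%@%@%%%@@@%%%@%@%@@%@%
@@%#%%%%%@%%%@@@@%%@%%@%@%#@%%@%@@@@@@%%@@%@%@@@%@
@@%%%%%%%%%@%%@@%%@%@@@@%@%%%%@%%#@@@@%%@@%%@%%@@@
@@%%%%%%%@
[... 5394 characters left out ...]
@@@@@@@@@@@@@@@@@@@@@@@@@@#@#@###@##@@@@@######@#@####@#@###@#@@@@@@@@@@@@@@@@@@@@@@@@%@
@@@@@@@@@@@@@#@@@@@@@@@#@##@##@########@@@@####@####@#@#######@#@#@@@@@@@@@@@@@@@@@@@@@@@@
@@@@@@@@@@@@@@#@@#@@@##################@@@@################@###@###@@@#@@@@@@@@@@@@@@@@@@@
###@@@@@@@@@#@@@##@#############@######@@@@#@##############@#######@@@#@@@@@@@@@@@@@@@@@@@
#@@@@@@@@@@@@#@#####################%@#@@@@#########%###%###%#%#######@@@@@@@@@@@@@@@@@@@@
@@@@@@@@###@##############%#####%##%###@@@@######%%#################@@#@@@@@@@@@@@@@@@@@@@
@@#@@@@@@@@@@##########%###############@@@@###%####%####%############@@@@@@@@@@@@@@@@@@@@@<stdin>:3: RuntimeWarning: overflow encountered in scalar multiply
```

The fingertips seem to sit higher than nominal (the w3 tip edge at row 247 against 231 predicted), so the fingers pass just over the tilted knob. I back off, lower 25 mm and push again.

```bash
python3 -m crank '[[0,0,0,0.02,0,0,-1],[0,0,0,0.02,0,0,-1],[0,0,0,0.02,0,0,-1],[0,0,0,0.01,0,0.01,-1],[0,0,0,0,0.001,0.015,-1],[0,0,0,0,0,0,-1]]'|grep -E "pos|force: "
python3 -m crank '[[0,0,0,-0.005,0,0,-1],[0,0,0,-0.005,0,0,-1],[0,0,0,-0.005,0,0,-1],[0,0,0,-0.005,0,0,-1],[0,0,0,-0.005,0,0,-1],[0,0,0,-0.005,0,0,-1],[0,0,0,-0.005,0,0,-1],[0,0,0,0,0,0,-1]]'|grep -E "pos|force: "
python3 -m crank '[[0,0,0,-0.003,0,0,-1],[0,0,0,0,0,0,-1]]'|grep -E "pos|force: "
python3 -m crank '[[0,0,0,-0.003,0,0,-1],[0,0,0,0,0,0,-1]]'|grep -E "pos|force: "
python3 -c "
from h import *
st();knob()"
```

```text
eef_pos: [0.5402, -0.0376, 0.1655]
force: [0.8, -0.4, -0.2]
grip_force: 0.0
eef_pos: [0.5754, -0.049, 0.1681]
force: [-0.9, 0.7, -0.4]
grip_force: 0.0
eef_pos: [0.5778, -0.0498, 0.168]
force: [0.7, -0.5, -0.6]
grip_force: 0.0
eef_pos: [0.5808, -0.0507, 0.1681]
force: [-0.7, 0.6, 0.3]
grip_force: 0.0
gate [ 6.2 48.5] z 0.1681 F gate [-0.8  0.3] 0.3 t 24.95
blob [ 35  33 796] [317.1 180.5] gate xy at z=.2 [-68.6  25.3]
blob [ 5  5 25] [299. 206.] gate xy at z=.2 [55.2  2.7]
blob [ 17  10 120] [312.1 209.3] gate xy at z=.2 [55.6 49. ]
```

```bash
python3 -m crank '[[0,0,0,-0.003,0,0,-1],[0,0,0,0,0,0,-1]]'|grep -E "pos|force: "
python3 -m crank '[[0,0,0,-0.003,0,0,-1],[0,0,0,0,0,0,-1]]'|grep -E "pos|force: "
python3 -m crank '[[0,0,0,-0.002,0,0,-1],[0,0,0,0,0,0,-1]]'|grep -E "pos|force: "
python3 -m crank '[[0,0,0,-0.002,0,0,-1],[0,0,0,0,0,0,-1]]'|grep -E "pos|force: "
python3 -c "
from h import *
st();knob()"
```

```text
eef_pos: [0.5836, -0.0517, 0.1681]
force: [0.3, 0.4, -0.1]
grip_force: 0.0
eef_pos: [0.5865, -0.0526, 0.1681]
force: [0.1, 0.5, -0.8]
grip_force: 0.0
eef_pos: [0.5883, -0.0532, 0.1681]
force: [-0.4, 0.8, -0.6]
grip_force: 0.0
eef_pos: [0.5902, -0.0538, 0.168]
force: [0.9, -0.8, 0.1]
grip_force: 0.0
gate [16.2 48.5] z 0.168 F gate [ 1.  -0.5] 0.1 t 25.8
blob [ 35  35 810] [316.2 182.4] gate xy at z=.2 [-59.2  24.9]
blob [ 5  5 25] [299. 206.] gate xy at z=.2 [55.2  2.7]
blob [ 17  10 120] [312.1 209.3] gate xy at z=.2 [55.6 49. ]
```

```bash
python3 -m crank '[[0,0,0,-0.002,0,0,-1],[0,0,0,0,0,0,-1]]'|grep -E "pos|force: "
python3 -m crank '[[0,0,0,-0.002,0,0,-1],[0,0,0,0,0,0,-1]]'|grep -E "pos|force: "
python3 -m crank '[[0,0,0,-0.0015,0,0,-1],[0,0,0,0,0,0,-1]]'|grep -E "pos|force: "
python3 -m crank '[[0,0,0,-0.0015,0,0,-1],[0,0,0,0,0,0,-1]]'|grep -E "pos|force: "
python3 -c "
from h import *
st();knob()"
```

```text
eef_pos: [0.5921, -0.0544, 0.1681]
force: [0.2, 0.3, -0.6]
grip_force: 0.0
eef_pos: [0.5941, -0.055, 0.168]
force: [-0.4, -0.1, -1.0]
grip_force: 0.0
eef_pos: [0.5954, -0.0555, 0.168]
force: [0.1, -0.4, 0.0]
grip_force: 0.0
eef_pos: [0.5968, -0.0559, 0.168]
force: [0.5, -0.5, -0.6]
grip_force: 0.0
gate [23.1 48.5] z 0.168 F gate [ 0.6 -0.4] -0.6 t 26.65
blob [ 7  3 21] [309. 166.] gate xy at z=.2 [-124.7  -24.2]
blob [ 35  35 824] [315.8 182.9] gate xy at z=.2 [-56.5  24.4]
blob [ 5  5 25] [299. 206.] gate xy at z=.2 [55.2  2.7]
blob [ 7  5 35] [306. 208.] gate xy at z=.2 [56.4 27.9]
blob [ 9 10 78] [315.  209.7] gate xy at z=.2 [54.4 58.8]
```

```bash
python3 -m crank '[[0,0,0,-0.0015,0,0,-1],[0,0,0,0,0,0,-1]]'|grep -E "pos|force: "
python3 -m crank '[[0,0,0,-0.0015,0,0,-1],[0,0,0,0,0,0,-1]]'|grep -E "pos|force: "
python3 -m crank '[[0,0,0,-0.0015,0,0,-1],[0,0,0,0,0,0,-1]]'|grep -E "pos|force: "
python3 -m crank '[[0,0,0,-0.001,0,0,-1],[0,0,0,0,0,0,-1]]'|grep -E "pos|force: "
python3 - <<'E'
from h import *
st();knob()
ch="@#*+-. "
s=snap("scene")
print("\n".join("".join(ch[min(6,int(x)//25)] for x in r) for r in s["frame"][184:222,298:334].max(2)))
w=snap("wrist");g=w["frame"].max(2)[225:300,285:360]
print("\n".join("".join(ch[min(6,int(x)//16)] for x in r) for r in g[::2]))
E
```

```text
eef_pos: [0.5979, -0.0562, 0.1678]
force: [-1.4, -0.5, -0.6]
grip_force: 0.5
eef_pos: [0.5991, -0.0566, 0.1676]
force: [-3.1, 1.0, -0.3]
grip_force: 1.3
eef_pos: [0.6003, -0.0571, 0.1674]
force: [-4.2, 1.1, 0.3]
grip_force: 2.1
eef_pos: [0.601, -0.0573, 0.1674]
force: [-5.7, 1.2, -1.3]
grip_force: 2.6
gate [27.5 48.4] z 0.1674 F gate [-5.8 -0.6] -1.3 t 27.5
blob [ 35  38 876] [315.4 182.9] gate xy at z=.2 [-56.5  23.1]
blob [ 5  5 25] [299. 206.] gate xy at z=.2 [55.2  2.7]
blob [ 7  5 35] [306. 208.] gate xy at z=.2 [56.4 27.9]
blob [ 9 10 79] [314.9 209.6] gate xy at z=.2 [54.2 58.6]
####@@@@@@@@@@@@@@@@@@@@@@@@@*++++++
@@##@@@@@@@@@@@@#@@#@@@@@@@@@#++++++
@@###@@@@@@@@@@@@@@@@@@@@@@@@@++++++
@@@###@@@@@@@@@@@@@@@@@@@@@@@#++++++
@@@*@#@@@@@@@@@@@@@@@@@@@@@@@#**++++
@@@#@@@@@@@@@@@@@@@@@@@@@@@@@###*##*
@@@@@@@@@@#@@@@@@@@@@@@@@@@@@#######
-@@@@@@.*@@@@@@@@@@@@@@@@@*-########
  .@@@@- #@@@@@@@@@@@@@@@*-+#######*
   .@@@#-@@@@@@@@@@@@@@@+**###@#@@#*
    -@@@#@@@@@@@@@@@@@#+*#@@##@@@@@*
     -@@@@@@@@@@@@@@@@@##@@@#@@@@@+-
      -@@@@@@@@@@@@@@@@@@@@@@@@@@*-.
       -#@##@@@@@#@@@#@@@@
[... 3086 characters left out ...]
#**#****###+    
 *#*****************------------+#*#**###+------------*#*#**#*#**###*##    
*#*#*********##*****-...-----...-*#**####-.-----.--..-**#**##*#***##*##.   
*#*****************#***++-       ********       .-**###**###*#*#****#**#   
**********#****#***#***###**-    *******#    .*###*#*##*##*#****#*#*#*##-  
******#********#**#*#**#**#*#*.  ********  .*###*##*###***#****#*##**##### 
********#***#****#**##**#*##*##. ******##  #*###*######***###*##***#*###**#
*******#*****#*******#*#*****#**+**********##*##*####*#**#**#****#*##*#####
****#**##***********####*####*###********#######***###***#******####*#*##**
***#***#**#**#****#*###**########**#*****#####*#***#*#####*#*##**###*###*#*
```

A second push with the fingers lower gave 5.8 N of resistance and no knob movement, so the lever is at its stop. I retreat and check once more.

```bash
python3 -m crank '[[0,0,0,0.005,0,0,-1],[0,0,0,0.015,0,0,-1],[0,0,0,0.025,0,0,-1],[0,0,0,0.03,0,0,-1],[0,0,0,0.02,0,-0.03,-1],[0,0,0,0.02,0,-0.04,-1],[0,0,0,0.01,0,-0.04,-1],[0,0,0,0,0,-0.03,-1],[0,0,0,0,0,0,-1],[0,0,0,0,0,0,-1]]'
python3 -c "
from h import *
st();knob();print(bot.hand_in())"
```

```text
t: 28.65
eef_pos: [0.4838, -0.0193, 0.3092]
eef_rot: [0.002, 0.156, 0.988, -0.0]
force: [0.9, 0.9, -0.9]
opening: 0.001
grip_force: 0.0
gate [-95.7  48.7] z 0.3092 F gate [0.6 1.2] -0.9 t 28.65
blob [ 5  5 25] [299. 206.] gate xy at z=.2 [55.2  2.7]
blob [ 6  5 30] [306.5 208. ] gate xy at z=.2 [55.9 29.5]
blob [ 9 10 78] [315.  209.7] gate xy at z=.2 [54.4 58.8]
the job is handed in; nothing more can be done
None
```

The lever is in the plug-marked +x/+y corner slot, against its stop as far as I can tell (a 5.8 N push didn't move it; my angle reading was 0.25-0.263 rad against a 0.263 stop). I then backed the gripper clear and handed in at about 29 s; I steered clear of the other things on the bench but did not check them afterwards.

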